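# Take the blade off a table fan (left-hand spinner) for washing

## Robot

A 6-joint arm with a two-finger parallel gripper is mounted at the origin on the work surface. World frame = base frame: x ahead of the robot, y to its left, z up, the work surface at z = 0. Lengths are in mm, angles in rad, forces in N, time in s.
With the tool pointing down it reaches from about 350 to 975 mm from the base axis. Payload 7.1 kg.
Tool frame: the origin (TCP) lies midway between the tips of the shut fingers; the grasp point (between the pads) lies 19 mm behind it; z points along the fingers, y is the line along which they close (so a half turn about z gives the same grasp; the last joint's range is limited). The gripper opens to 88 mm and grips with 3 to 60 N. Pads are 20 mm wide; open, the fingers measure 115 mm over their backs; the gripper's body (75 mm by 178 mm) begins 61 mm behind the grasp point.
Start: joints at [1.307, 0.423, 1.63, -0, 1.089, -0.019], TCP at [151.445, 606.357, 222.675] pointing down, gripper open.
Joint ranges: [-3, 3], [-0.9, 2.11], [0.09, 2.58], [-1.31, 4.45], [0.11, 2.69], [-2.54, 2.54]. Speed limits (rad/s): [2.39, 2.39, 3.01, 3.14, 3.14, 3.14].

## Interface

Orientations are given as a rotation vector (axis times angle).
In Python, from workcell import ctrl gives the robot as it stands. The module is installed in compiled form; this text tells all that it offers.
- The arm moves only by the tool servo_tool, never from a script. Its argument "increments" is a list of rows, each a list of 7 numbers: the shift along the world's x, y, z in cm, then the turn, a rotation vector about the world's x, y, z in degrees, then the opening, from -1 (shut) to 1 (fully open). A call has 1 to 20 rows; each row is the pose to reach, as a shift and turn from the pose commanded when the call began; what a row does not reach only later rows make up. A row lasts 1/12 s, in which the tool goes at most 41.7 mm and 7.16 degrees, less where a joint would pass 70% of its speed; a pose out of reach is approached as far as the arm can. A call with a gripper value outside its range is refused whole. The fingers move at their own pace and stop on an object; the grip force is fixed at half the most. Time passes only in rows, so rows that repeat a pose let the fingers close. It gives the time, the measured TCP pose, the force, the opening and the grip force at its end, in the units of the state.
- ctrl.get_obs(): the state, without advancing time (a new reading comes with each control period).
- ctrl.get_image(name): name is "side" or "top"; returns a dict with "image" (480x640x3 uint8, red, green, blue), "fx", "fy", "cx", "cy" (pixels), "extrinsics" (4x4, takes a point from camera to world coordinates). Camera axes: x right, y up, looking along -z (the intrinsics and any distortion apply to the point x, -y, -z); pixel columns grow to the right and rows downward; lengths in mm; the calibration is good to about 2 mm. A picture is of the moment at which its call begins. There is no depth.
- ctrl.close_job(): hands the job in; it is judged then, once.
The state is a dict: "t": time; "qpos": joint angles; "qvel": joint speeds; "joint_torque": joint torques, N m; "ee_pos": TCP position; "orientation": TCP orientation; "ft_force": force on the tool from outside, world axes, zero at the start; "moment": the same for the moment, N m; "width": finger opening in mm; "grasp_force": force on a finger pad.
Only numpy, scipy, OpenCV 4.12 (cv2) and the standard library are available. Lean on these libraries where they do the work, as an engineer would, in place of code of your own. Each camera call takes 0.05 s, during which the arm holds its last target. There are 200 camera calls.

## Task

The shop's table fan needs its blade washed. Unscrew the orange spinner (left-hand thread: turn it clockwise until its engraved line has gone round from the single mark on the hub to the double mark) and stand it on the small brass plate; then draw the blade off the shaft and lay it flat, hub boss upward, in the wide steel basin. Set both down without dropping them and leave the jars, the bottle and the carton where they stand.

Things in the scene. Friction and masses are not known exactly. Their poses are not given: they have to be found in the camera images.
- fan: Table fan (fixed, 235 mm wire rear guard, front guard off). Origin on shaft axis at the shoulder where the blade sits; z = shaft axis outward (28 deg from vertical, leaning forward), x to the top of the face, y to its left seen from the front. Shaft locked. Shaft end 70 mm along z: square drive to 18, then 16 mm nose with two thread lugs 26 mm across at 63.5. Guard rim: radius 116, z 6 mm.
- spinner_mid (a point): Centre of the orange spinner nut: 42 mm tall, ribbed grip 50 mm across, 56 mm skirt on its lowest 8 mm (mouth side). z along the shaft, outward; x toward its engraved line. Seated: 69 mm along the fan's z, line 55 to 75 deg to the left of the fan's x (nearly at the single mark). 50 g, hollow from below, 24 mm deep.
- spinner_line (a point): Rim end of the black line engraved on the spinner's front face (white arrow points clockwise), 20 mm off its axis. Left-hand two-start thread, 2 mm play: clockwise, seen from the front, lifts it 20 mm a turn. Hub marks: single 75 deg left, double 80 deg right of the fan's x. At the double mark the thread lets go; 15 mm more clears the shaft. Anticlockwise jams. Turns freely by hand.
- blade_mid (a point): Centre of the pale blue five-blade wheel, 190 mm across, 48 mm tall, 140 g. z along the shaft, outward. Hub: drum 74 mm across and 24 mm tall (mid -24 to 0 along z; blades lie within it), then a boss 48 mm across and 24 mm tall (mid 0 to +24) to grip it by. Slides on the square drive, 1 mm play; must rise 72 mm to clear the shaft. Black marks on the drum face: single = closed, double = open.
- basin: Wide steel basin, fixed, origin at the centre of its underside. Floor 4 mm thick and 240 mm across, wall flaring to 266 mm across at the rim, 40 mm high. The blade goes flat on its floor.
- plate: Small round brass plate, fixed, origin at the centre of its underside. Floor 3 mm thick and 105 mm across; rim 132 mm across and 12 mm high. The spinner stands on it, mouth down.
- jar_pink_mid (a point): Centre of a loose glass jar with pink contents with a steel lid, 72 mm across and 154 mm tall. Leave it alone.
- jar_yellow_mid (a point): Centre of a loose glass jar with yellow contents with a steel lid, 72 mm across and 154 mm tall. Leave it alone.
- bottle_mid (a point): Centre of a loose green bottle with a red cap, 64 mm across and 190 mm tall. Leave it alone.
- carton_mid (a point): Centre of a loose orange incense carton lying beyond the plate, 46 x 150 x 46 mm, long side along its y. Leave it alone.
There are look-alikes about, which are no part of the job. What is meant by the part that bears spinner_mid is not pink, and is the larger of those in its own colour.

How it is judged:
By the outcome, as a careful person would: the job done as asked, in the order asked, and still so for the second after the job is handed in, with the robot touching nothing.
It also fails if it takes over 72 s, if anything falls off the work surface, if the arm or the gripper's body presses on something with over 40 N, if the wrist force passes 120 N, or if a joint passes its speed limit or range.

## Working session

There is one attempt and no reset: what is moved stays moved. The work goes in short steps, Python scripts to look and compute and a tool call to move; the robot and the scene stay as the last step left them, time stands still between calls to the robot, and variables do not carry over. Pictures are saved under pics/ and viewed, at most 10 in all, crops included, and the job is handed in when it is done.

Besides the shell and the picture viewer there is one more tool, called by a JSON object that holds its "name" and its "arguments". servo_tool: Moves the arm, as the interface text tells. Its arguments: {"type":"object","properties":{"increments":{"type":"array","items":{"type":"array","items":{"type":"number"}}}},"required":["increments"]}

```bash
mkdir -p pics; python3 - <<'E'
from workcell import ctrl
import cv2, numpy as np
for n in ("side","top"):
    d=ctrl.get_image(n); cv2.imwrite(f"pics/{n}0.png",d["image"][:,:,::-1])
    print(n,{k:(np.round(v,4).tolist() if not isinstance(v,dict) else v) for k,v in d.items() if k!="image"})
print(ctrl.get_obs())
E
```

```text
side {'fx': 555.239, 'fy': 555.239, 'cx': 314.1748, 'cy': 240.0691, 'extrinsics': [[0.7316, 0.3204, -0.6017, -272.7881], [-0.6814, 0.3694, -0.6319, -878.8462], [0.0198, 0.8723, 0.4886, 833.8388], [0.0, 0.0, 0.0, 1.0]]}
top {'fx': 436.3165, 'fy': 436.3165, 'cx': 315.5743, 'cy': 235.0996, 'extrinsics': [[-0.0136, 0.9977, -0.066, 456.1844], [-0.9998, -0.0147, -0.0159, -1.3057], [-0.0169, 0.0658, 0.9977, 1552.6541], [0.0, 0.0, 0.0, 1.0]]}
{'t': 0.1, 'qpos': array([ 1.30699591e+00,  4.23770112e-01,  1.63059272e+00, -4.97980021e-05,
        1.08860234e+00, -1.90190202e-02]), 'qvel': array([ 0.00044894, -0.00091867, -0.00269058,  0.00084452, -0.0007317 ,
       -0.00085736]), 'joint_torque': array([-4.25764119e-04, -5.45615065e+01, -2.74322301e+01,  6.44792221e-02,
        1.87818386e-02, -5.88929993e-05]), 'ee_pos': array([151.33577012, 605.89057476, 221.98407104]), 'orientation': array([-3.83488073e-01, -3.11794734e+00,  2.14409982e-03]), 'ft_force': array([-0.8206568 ,  0.04905585, -1.52440171]), 'moment': array([-0.00287922,  0.03679241, -0.00584264]), 'grasp_force': 0.0, 'width': 87.61975250100306}
```

View pics/side0.png

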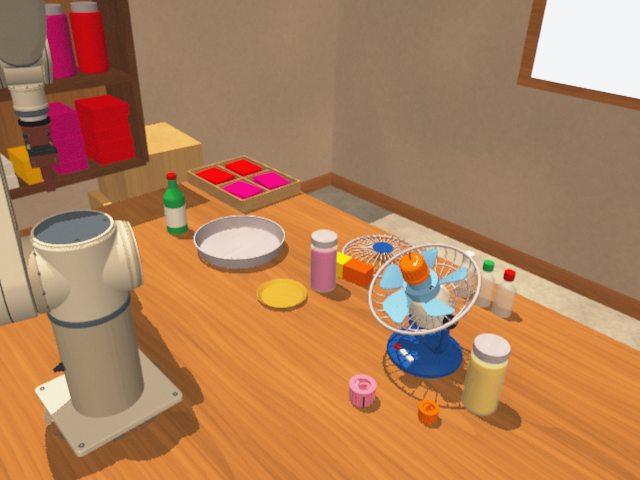

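View pics/top0.png

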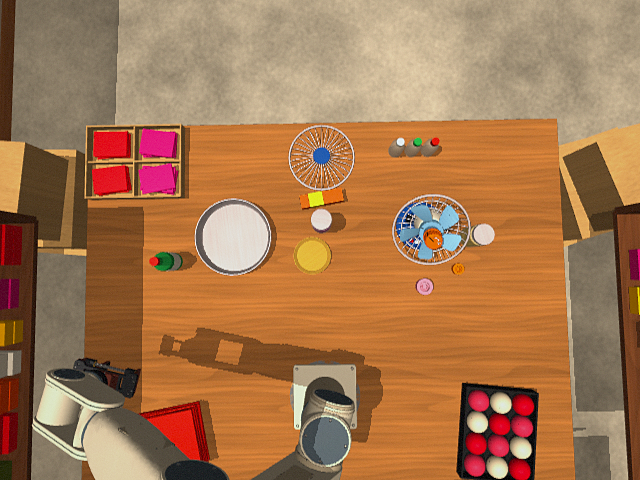

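Orange spinner candidates: on the fan at top (433,239) / side (414,266); a small loose orange nut at top (459,269) / side (428,411); and a pink one at top (425,286) / side (362,390). I choose the one on the fan because it is orange and the larger, and I'll check that in a close crop.

```bash
python3 - <<'E'
import cv2, numpy as np
s=cv2.imread("pics/side0.png")[235:345,360:490]; t=cv2.imread("pics/top0.png")[187:297,385:495]
f=lambda a,k:cv2.resize(a,None,fx=k,fy=k,interpolation=cv2.INTER_CUBIC)
s2=cv2.imread("pics/side0.png")[240:300,385:455]; t2=cv2.imread("pics/top0.png")[215:265,408:458]
a=np.zeros((600,800,3),np.uint8)
def put(im,y,x,w,h):a[y:y+h,x:x+w]=cv2.resize(im,(w,h),interpolation=cv2.INTER_CUBIC)
put(s,0,0,390,330);put(t,0,400,330,330);put(s2,335,0,300,257);put(t2,335,400,260,260)
cv2.imwrite("pics/crop0.png",a)
E
```

```text
(no output)
```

View pics/crop0.png

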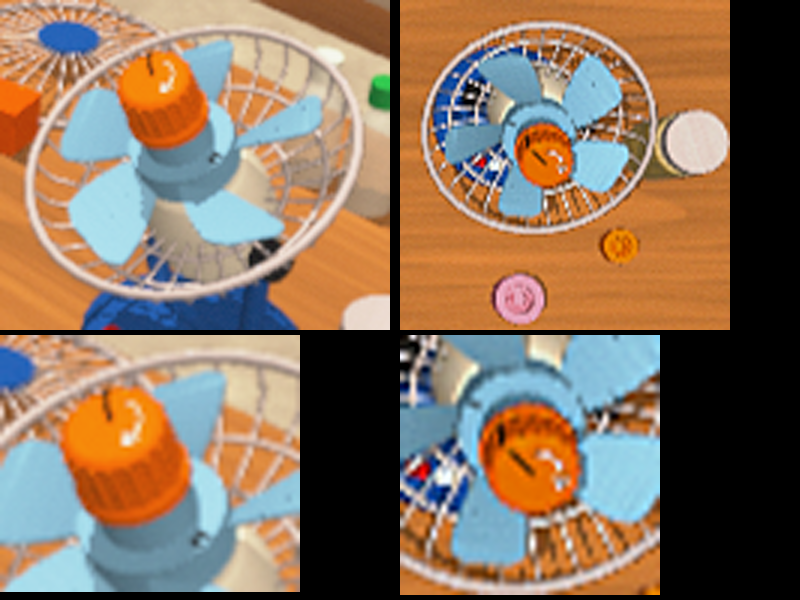

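The close crop confirms it: the spinner on the fan is the larger orange one. Its line runs from the centre, top (433.5,241.5), to the rim at (429.5,237.5). Next I fit the fan pose and the other objects.

```bash
cat > h.py <<'E'
import numpy as np, cv2
from scipy.optimize import least_squares
from scipy.spatial.transform import Rotation as R
K={"side":(555.239,314.1748,240.0691,[[0.7316,0.3204,-0.6017,-272.7881],[-0.6814,0.3694,-0.6319,-878.8462],[0.0198,0.8723,0.4886,833.8388]]),
"top":(436.3165,315.5743,235.0996,[[-0.0136,0.9977,-0.066,456.1844],[-0.9998,-0.0147,-0.0159,-1.3057],[-0.0169,0.0658,0.9977,1552.6541]])}
def proj(n,P):
    f,cx,cy,E=K[n];E=np.array(E);c=(np.atleast_2d(P)-E[:,3])@E[:,:3]
    return np.c_[cx+f*c[:,0]/-c[:,2],cy-f*c[:,1]/-c[:,2]]
def ray(n,u,v,z):
    f,cx,cy,E=K[n];E=np.array(E);d=E[:,:3]@[(u-cx)/f,-(v-cy)/f,-1];return E[:,3]+d*(z-E[2,3])/d[2]
def frame(az,tilt=np.radians(28)):
    h=np.array([np.cos(az),np.sin(az),0]);up=np.array([0,0,1.])
    z=np.sin(tilt)*h+np.cos(tilt)*up;x=-np.cos(tilt)*h+np.sin(tilt)*up
    return np.c_[x,np.cross(z,x),z]
E
python3 - <<'E'
from h import *
a=np.linspace(0,2*np.pi,721)
def res(p):
    F=frame(p[3]);o=p[:3];L=lambda q:o+np.atleast_2d(q)@F.T
    rim=L(np.c_[117.5*np.cos(a),117.5*np.sin(a),6+0*a]);r=[]
    for n,e in(("side",(369.3,480.3,244,334)),("top",(392.3,470.3,193.7,265))):
        q=proj(n,rim);r+=[q[:,0].min()-e[0],q[:,0].max()-e[1],q[:,1].min()-e[2],q[:,1].max()-e[3]]
    ln=L([20*np.cos(p[4]),20*np.sin(p[4]),90]);c=L([0,0,90])
    r+=list((proj("top",ln)-[429.5,237.5])[0])+list((proj("top",c)-[433.5,241.7])[0])+list((proj("side",ln)-[410,252.1])[0])
    return np.array(r)
o0=ray("top",431,230,230)
best=min((least_squares(res,[*o0,z,1.1]) for z in(-3.1,-2,-1,0,1,2)),key=lambda s:s.cost)
print(np.round(best.x,3),"deg",np.degrees(best.x[3:]),"res",np.round(best.fun,1))
F=frame(best.x[3]);print(np.round(F,3));o=best.x[:3]
print("spin",o+69*F[:,2])
for n,u,v,z in(("basin",233,237,40),("plate",312,255,12),("pink",321,219,154),("yel",484,234,154),("bottle",155,261,190),("carton",323,198,46)):print(n,np.round(ray("top",u,v,z)))
import cv2
im=cv2.imread("pics/side0.png");hsv=cv2.cvtColor(im,cv2.COLOR_BGR2HSV)
t=cv2.imread("pics/top0.png");ht=cv2.cvtColor(t,cv2.COLOR_BGR2HSV)
m=cv2.inRange(ht,(20,120,80),(32,255,255))[225:290,285:340];y,x=np.nonzero(m);print("plate px",x.min()+285,x.max()+285,y.min()+225,y.max()+225)
m=cv2.inRange(ht,(0,0,70),(180,60,255))[190:285,185:280];n,l,s,c=cv2.connectedComponentsWithStats(m);print("basin",s[1:][s[1:,4]>500])
E
```

```text
[ 557.501 -339.765  186.487    2.857    0.999] deg [163.72262174  57.24960837] res [-0.3 -0.   0.  -0.5  0.3  0.1  0.9 -0.6 -0.  -0.6  0.3 -0.1 -0.1  0.4]
[[ 0.848  0.28  -0.451]
 [-0.247  0.96   0.132]
 [ 0.469  0.     0.883]]
spin [ 526.40547524 -330.6856585   247.41048812]
basin [554. 311.  40.]
plate [488.  37.  12.]
pink [600.   3. 154.]
yel [ 544. -517.  154.]
bottle [472. 525. 190.]
carton [685.  -5.  46.]
plate px 294 330 237 273
basin [[  10    8   76   78 4603]]
```

```bash
cat >> h.py <<'E'
O=np.array([557.5,-339.8,186.5]);F=frame(np.radians(163.72))
def tool(phi,D=None):
    D=F if D is None else D
    p=np.radians(phi);y=np.cos(p)*D[:,0]+np.sin(p)*D[:,1];z=-D[:,2];return np.c_[np.cross(y,z),y,z]
def down(az): return tool(az,np.eye(3))
def go(pos,Rt):
    from workcell import ctrl
    s=ctrl.get_obs();Rc=R.from_rotvec(s["orientation"]);
    print("shift cm",np.round((np.array(pos)-s["ee_pos"])/10,2),"rot",np.round(np.degrees((R.from_matrix(Rt)*Rc.inv()).as_rotvec()),1),"t",s["t"],"q",np.round(s["qpos"],2),"w",s["width"])
def fan(z): return O+z*F[:,2]
E
python3 -c "
from h import *
go([560,130,360],tool(72));go(fan(120),tool(72))"
```

```text
shift cm [ 40.87 -47.59  13.8 ] rot [ -2.9 -28.  -19.8] t 0.1 q [ 1.31  0.42  1.63 -0.    1.09 -0.02] w 87.61975250100306
shift cm [ 35.21 -92.99   7.05] rot [ -2.9 -28.  -19.8] t 0.1 q [ 1.31  0.42  1.63 -0.    1.09 -0.02] w 87.61975250100306
```

{"name": "servo_tool", "arguments": {"increments": [[40, -45, 14, 0, 0, 0, 1], [40, -45, 14, 0, 0, 0, 1], [40, -45, 14, 0, 0, 0, 1], [40, -45, 14, 0, 0, 0, 1], [40, -45, 14, 0, 0, 0, 1], [40, -45, 14, 0, 0, 0, 1], [40, -45, 14, 0, 0, 0, 1], [40, -45, 14, 0, 0, 0, 1], [40, -45, 14, 0, 0, 0, 1], [40, -45, 14, 0, 0, 0, 1], [40, -45, 14, 0, 0, 0, 1], [40, -45, 14, 0, 0, 0, 1], [40, -45, 14, 0, 0, 0, 1], [40, -45, 14, 0, 0, 0, 1], [40, -45, 14, 0, 0, 0, 1], [40, -45, 14, 0, 0, 0, 1], [35.2, -93, 13, -2.9, -28, -19.8, 1], [35.2, -93, 13, -2.9, -28, -19.8, 1], [35.2, -93, 13, -2.9, -28, -19.8, 1], [35.2, -93, 13, -2.9, -28, -19.8, 1]]}}

```text
t: 1.77
ee_pos: [534.1, -10.5, 359.0]
orientation: [0.727, 2.631, 0.011]
ft_force: [0.5, -0.9, -0.5]
width: 87.9
grasp_force: 0.0
```

```bash
python3 -c "
from h import *
go(fan(120),tool(72))"
```

```text
shift cm [ -3.06 -31.35  -6.66] rot [-0.6 -4.4 -3.3] t 1.7667 q [ 0.02 -0.03  1.94 -0.14  0.84 -0.94] w 87.85642038421412
```

{"name": "servo_tool", "arguments": {"increments": [[-3.1, -31.3, -3, -0.6, -4.4, -3.3, 1], [-3.1, -31.3, -3, -0.6, -4.4, -3.3, 1], [-3.1, -31.3, -3, -0.6, -4.4, -3.3, 1], [-3.1, -31.3, -3, -0.6, -4.4, -3.3, 1], [-3.1, -31.3, -3, -0.6, -4.4, -3.3, 1], [-3.1, -31.3, -3, -0.6, -4.4, -3.3, 1], [-3.1, -31.3, -3, -0.6, -4.4, -3.3, 1], [-3.1, -31.3, -3, -0.6, -4.4, -3.3, 1], [-3.1, -31.3, -6.6, -0.6, -4.4, -3.3, 1], [-3.1, -31.3, -6.6, -0.6, -4.4, -3.3, 1], [-3.1, -31.3, -6.6, -0.6, -4.4, -3.3, 1], [-3.1, -31.3, -6.6, -0.6, -4.4, -3.3, 1], [-3.1, -31.3, -6.6, -0.6, -4.4, -3.3, 1]]}}

```text
t: 2.85
ee_pos: [504.7, -321.7, 294.8]
orientation: [0.778, 2.539, 0.008]
ft_force: [-0.7, 0.0, 0.2]
width: 88.0
grasp_force: 0.0
```

```bash
python3 - <<'E'
from h import *
from workcell import ctrl
go(fan(59),tool(72))
a=np.zeros((600,800,3),np.uint8)
for i,(n,y,x,h,w) in enumerate((("side",205,350,120,130),("top",180,380,120,130))):
    im=ctrl.get_image(n)["image"][:,:,::-1];cv2.imwrite(f"pics/{n}1.png",im)
    a[:369,i*400:i*400+400]=cv2.resize(im[y:y+h,x:x+w],(400,369),interpolation=cv2.INTER_CUBIC)
cv2.imwrite("pics/c1.png",a[:370])
E
```

```text
shift cm [ 2.62 -1.03 -5.62] rot [ 0.1 -0.2 -0.2] t 2.85 q [-0.68  0.13  1.94  0.31  0.64 -1.87] w 87.95383635703381
```

View pics/c1.png

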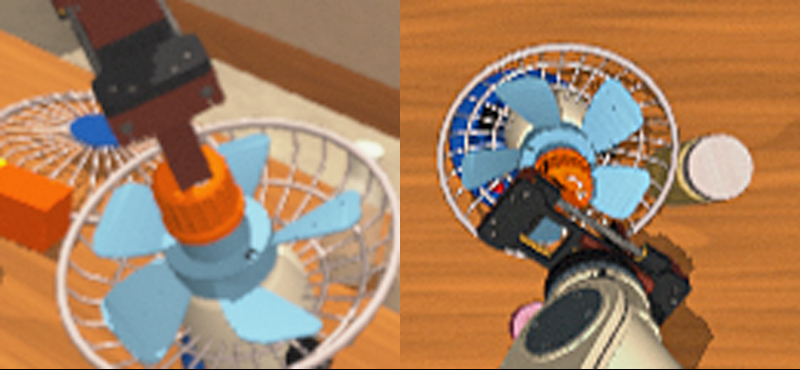

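The open gripper is lined up on the fan axis above the spinner: side crop (200,190) and top crop (565,180). I'll descend and close.

{"name": "servo_tool", "arguments": {"increments": [[1.3, -0.5, -2.8, 0, 0, 0, 1], [2.6, -1, -5.6, 0, 0, 0, 1], [2.6, -1, -5.6, 0.1, -0.2, -0.2, 1], [2.6, -1, -5.6, 0.1, -0.2, -0.2, 1], [2.6, -1, -5.6, 0.1, -0.2, -0.2, -1], [2.6, -1, -5.6, 0.1, -0.2, -0.2, -1], [2.6, -1, -5.6, 0.1, -0.2, -0.2, -1], [2.6, -1, -5.6, 0.1, -0.2, -0.2, -1], [2.6, -1, -5.6, 0.1, -0.2, -0.2, -1], [2.6, -1, -5.6, 0.1, -0.2, -0.2, -1], [2.6, -1, -5.6, 0.1, -0.2, -0.2, -1]]}}

```text
t: 3.87
ee_pos: [530.4, -331.9, 238.2]
orientation: [0.785, 2.534, 0.012]
ft_force: [1.1, 5.9, 6.0]
width: 50.5
grasp_force: 30.0
```

```bash
python3 - <<'E'
from h import *
from workcell import ctrl
s=ctrl.get_obs();print(s["ee_pos"],s["ft_force"],s["moment"],s["grasp_force"],s["width"])
go(fan(59),tool(72));print((s["ee_pos"]-O)@F)
# rows for twist about Fz: shift 20mm/turn lift
for d in range(0,150,7):
    print((-d*F[:,2]).round(1).tolist(),(d/360*2*F[:,2]).round(2).tolist())
E
```

```text
[ 530.43524962 -331.90072561  238.21452083] [1.06768459 5.9332102  6.03302454] [ 0.80494992 -0.32845146  0.47245335] 30.02312967320904 50.511602920836175
shift cm [ 0.05 -0.01  0.04] rot [-0.1  0.   0.1] t 3.8667 q [-0.67  0.25  1.95  0.36  0.52 -1.91] w 50.511602920836175
[-6.15289816e-01 -4.56750738e-03  5.88974729e+01]
[-0.0, 0.0, 0.0] [-0.0, 0.0, 0.0]
[3.2, -0.9, -6.2] [-0.02, 0.01, 0.03]
[6.3, -1.8, -12.4] [-0.04, 0.01, 0.07]
[9.5, -2.8, -18.5] [-0.05, 0.02, 0.1]
[12.6, -3.7, -24.7] [-0.07, 0.02, 0.14]
[15.8, -4.6, -30.9] [-0.09, 0.03, 0.17]
[18.9, -5.5, -37.1] [-0.11, 0.03, 0.21]
[22.1, -6.4, -43.3] [-0.12, 0.04, 0.24]
[25.2, -7.4, -49.4] [-0.14, 0.04, 0.27]
[28.4, -8.3, -55.6] [-0.16, 0.05, 0.31]
[31.5, -9.2, -61.8] [-0.18, 0.05, 0.34]
[34.7, -10.1, -68.0] [-0.19, 0.06, 0.38]
[37.9, -11.1, -74.2] [-0.21, 0.06, 0.41]
[41.0, -12.0, -80.3] [-0.23, 0.07, 0.45]
[44.2, -12.9, -86.5] [-0.25, 0.07, 0.48]
[47.3, -13.8, -92.7] [-0.26, 0.08, 0.52]
[50.5, -14.7, -98.9] [-0.28, 0.08, 0.55]
[53.6, -15.7, -105.1] [-0.3, 0.09, 0.58]
[56.8, -16.6, -111.3] [-0.32, 0.09, 0.62]
[59.9, -17.5, -117.4] [-0.33, 0.1, 0.65]
[63.1, -18.4, -123.6] [-0.35, 0.1, 0.69]
[66.2, -19.3, -129.8] [-0.37, 0.11, 0.72]
```

{"name": "servo_tool", "arguments": {"increments": [[-0.02, 0.01, 0.03, 3.2, -0.9, -6.2, -1], [-0.04, 0.01, 0.07, 6.3, -1.8, -12.4, -1], [-0.05, 0.02, 0.1, 9.5, -2.8, -18.5, -1], [-0.07, 0.02, 0.14, 12.6, -3.7, -24.7, -1], [-0.09, 0.03, 0.17, 15.8, -4.6, -30.9, -1], [-0.11, 0.03, 0.21, 18.9, -5.5, -37.1, -1], [-0.12, 0.04, 0.24, 22.1, -6.4, -43.3, -1], [-0.14, 0.04, 0.27, 25.2, -7.4, -49.4, -1], [-0.16, 0.05, 0.31, 28.4, -8.3, -55.6, -1], [-0.18, 0.05, 0.34, 31.5, -9.2, -61.8, -1], [-0.18, 0.05, 0.34, 31.5, -9.2, -61.8, -1]]}}

```text
t: 4.78
ee_pos: [528.9, -331.4, 241.4]
orientation: [2.154, 1.66, 0.402]
ft_force: [3.8, 3.8, 1.5]
width: 50.4
grasp_force: 30.0
```

```bash
python3 - <<'E'
from h import *
from workcell import ctrl
s=ctrl.get_obs();print(s["ee_pos"],s["ft_force"]@F,s["moment"]@F,s["grasp_force"],s["width"])
go(fan(62.9),tool(2));print((s["ee_pos"]-O)@F)
E
```

```text
[ 528.90381358 -331.40283541  241.41817605] [2.97284378 4.70445918 0.15419307] [ 0.8363597  -0.35151075  0.04486342] 29.996125856414437 50.38537774644351
shift cm [ 0.03 -0.01  0.06] rot [-0.3  0.1  0.4] t 4.7833 q [-0.67  0.24  1.95  0.36  0.52 -0.69] w 50.38537774644351
[-5.32461437e-01  4.40488902e-02  6.24817962e+01]
```

{"name": "servo_tool", "arguments": {"increments": [[-0.02, 0.01, 0.03, 3.2, -0.9, -6.2, -1], [-0.04, 0.01, 0.07, 6.3, -1.8, -12.4, -1], [-0.05, 0.02, 0.1, 9.5, -2.8, -18.5, -1], [-0.07, 0.02, 0.14, 12.6, -3.7, -24.7, -1], [-0.09, 0.03, 0.17, 15.8, -4.6, -30.9, -1], [-0.11, 0.03, 0.21, 18.9, -5.5, -37.1, -1], [-0.12, 0.04, 0.24, 22.1, -6.4, -43.3, -1], [-0.14, 0.04, 0.27, 25.2, -7.4, -49.4, -1], [-0.16, 0.05, 0.31, 28.4, -8.3, -55.6, -1], [-0.18, 0.05, 0.34, 31.5, -9.2, -61.8, -1], [-0.19, 0.05, 0.37, 33.3, -9.7, -65.3, -1], [-0.19, 0.05, 0.37, 33.3, -9.7, -65.3, -1]]}}

```text
t: 5.78
ee_pos: [527.0, -330.7, 245.0]
orientation: [2.919, 0.037, 0.699]
ft_force: [4.5, 4.4, 0.3]
width: 50.4
grasp_force: 30.0
```

```bash
python3 - <<'E'
from h import *
from workcell import ctrl
s=ctrl.get_obs();print(s["ee_pos"],s["ft_force"]@F,s["moment"]@F,s["grasp_force"],s["width"])
go(fan(77),tool(-72));print((s["ee_pos"]-O)@F)
a=np.zeros((600,800,3),np.uint8)
for i,(n,y,x,h,w) in enumerate((("side",215,360,92,100),("top",190,385,92,100))):
    im=ctrl.get_image(n)["image"][:,:,::-1];cv2.imwrite(f"pics/{n}2.png",im)
    a[:369,i*400:i*400+400]=cv2.resize(im[y:y+h,x:x+w],(400,369),interpolation=cv2.INTER_CUBIC)
cv2.imwrite("pics/c2.png",a[:370])
E
```

```text
[ 527.01638373 -330.73968464  245.00789482] [ 2.8515541   5.50306591 -1.15378878] [ 1.1023181  -0.34421132  0.04794767] 29.97893122024834 50.433599658502544
shift cm [-0.42  0.11  0.95] rot [-0.2  0.1  0.2] t 5.7833 q [-0.67  0.24  1.95  0.36  0.53  0.6 ] w 50.433599658502544
[-0.61101267  0.1515031  66.5891706 ]
```

View pics/c2.png

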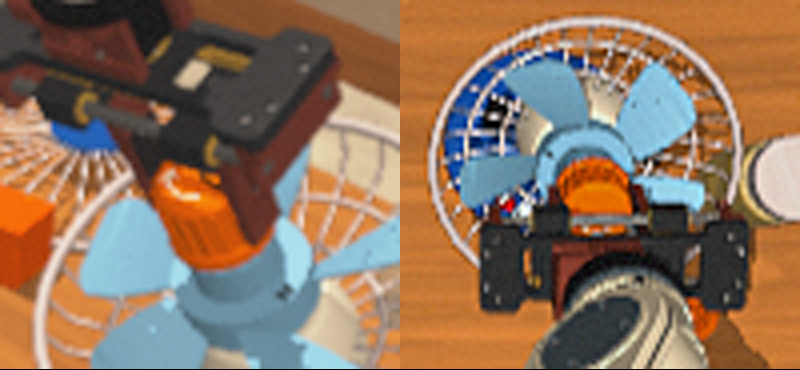

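The spinner has turned with the gripper: its arrow is now at side crop (180,185). It should be past the double mark, so I'll make a gentle test lift along the axis.

{"name": "servo_tool", "arguments": {"increments": [[-0.14, 0.04, 0.26, 0, 0, 0, -1], [-0.27, 0.08, 0.53, 0, 0, 0, -1], [-0.41, 0.12, 0.79, 0, 0, 0, -1], [-0.41, 0.12, 0.79, 0, 0, 0, -1]]}}

```text
t: 6.22
ee_pos: [522.8, -330.0, 253.3]
orientation: [2.917, 0.043, 0.698]
ft_force: [2.2, 3.7, 2.8]
width: 50.7
grasp_force: 30.0
```

```bash
python3 - <<'E'
from h import *
go(fan(122),tool(-72));go([488,37,250],down(-107));go([488,37,120],down(-107))
E
```

```text
shift cm [-2.03  0.63  4.09] rot [-0.   0.1  0. ] t 6.2167 q [-0.67  0.22  1.95  0.35  0.55  0.61] w 50.70270954652982
shift cm [-3.48 36.7  -0.33] rot [ 12.1  25.5 -18.3] t 6.2167 q [-0.67  0.22  1.95  0.35  0.55  0.61] w 50.70270954652982
shift cm [ -3.48  36.7  -13.33] rot [ 12.1  25.5 -18.3] t 6.2167 q [-0.67  0.22  1.95  0.35  0.55  0.61] w 50.70270954652982
```

{"name": "servo_tool", "arguments": {"increments": [[-0.7, 0.2, 1.3, 0, 0, 0, -1], [-1.4, 0.4, 2.7, 0, 0, 0, -1], [-2, 0.6, 4.1, 0, 0, 0, -1], [-2.5, 1, 6, 0, 0, 0, -1], [-3, 6, 6, 2, 4, -3, -1], [-3.5, 10, 5, 4, 8, -6, -1], [-3.5, 14, 4, 6, 12, -9, -1], [-3.5, 18, 2, 8, 17, -12, -1], [-3.5, 22, 0, 10, 21, -15, -1], [-3.5, 26, 0, 12.1, 25.5, -18.3, -1], [-3.5, 30, -1, 12.1, 25.5, -18.3, -1], [-3.5, 34, -5, 12.1, 25.5, -18.3, -1], [-3.5, 36.7, -9, 12.1, 25.5, -18.3, -1], [-3.5, 36.7, -13.3, 12.1, 25.5, -18.3, -1], [-3.5, 36.7, -13.3, 12.1, 25.5, -18.3, -1], [-3.5, 36.7, -13.3, 12.1, 25.5, -18.3, -1], [-3.5, 36.7, -13.3, 12.1, 25.5, -18.3, -1]]}}

```text
t: 7.63
ee_pos: [485.3, 37.1, 117.5]
orientation: [3.106, -0.46, -0.011]
ft_force: [0.5, 0.5, 0.8]
width: 50.6
grasp_force: 30.0
```

```bash
python3 - <<'E'
from h import *
from workcell import ctrl
go([488,37,20],down(-107))
a=np.zeros((600,800,3),np.uint8)
for i,(n,y,x,h,w) in enumerate((("side",200,230,120,130),("top",190,250,120,130))):
    im=ctrl.get_image(n)["image"][:,:,::-1];cv2.imwrite(f"pics/{n}3.png",im)
    a[:369,i*400:i*400+400]=cv2.resize(im[y:y+h,x:x+w],(400,369),interpolation=cv2.INTER_CUBIC)
cv2.imwrite("pics/c3.png",a[:370])
E
```

```text
shift cm [ 0.27 -0.01 -9.75] rot [ 0.  -0.4 -0.1] t 7.6333 q [ 0.05  0.39  2.   -0.    0.76  1.92] w 50.56130171756063
```

View pics/c3.png

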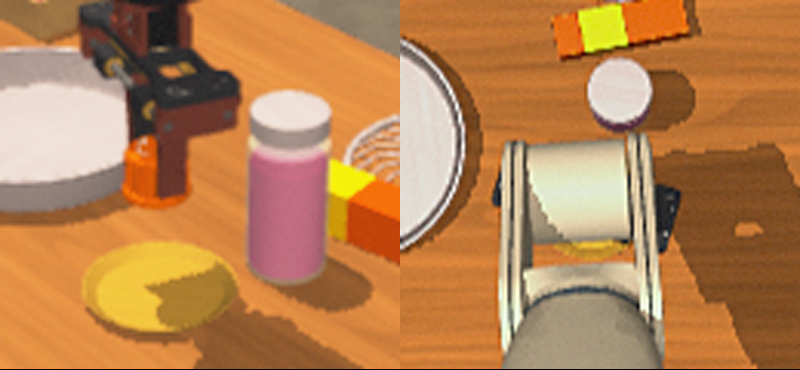

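Spinner is firmly held, mouth down, above the plate at side crop (158,290), clear of the pink jar. Lowering.

{"name": "servo_tool", "arguments": {"increments": [[0.3, 0, -3, 0, -0.4, 0, -1], [0.3, 0, -6, 0, -0.4, 0, -1], [0.3, 0, -8.5, 0, -0.4, 0, -1], [0.3, 0, -9.4, 0, -0.4, 0, -1], [0.3, 0, -9.7, 0, -0.4, 0, -1], [0.3, 0, -9.9, 0, -0.4, 0, -1], [0.3, 0, -9.9, 0, -0.4, 0, -1]]}}

```text
t: 8.32
ee_pos: [491.5, 36.4, 21.7]
orientation: [-3.106, 0.465, -0.012]
ft_force: [-0.7, 0.0, -0.5]
width: 50.7
grasp_force: 30.0
```

{"name": "servo_tool", "arguments": {"increments": [[0, 0, -0.2, 0, 0, 0, -1], [0, 0, -0.35, 0, 0, 0, -1], [0, 0, -0.45, 0, 0, 0, -1], [0, 0, -0.45, 0, 0, 0, -1]]}}

```text
t: 8.65
ee_pos: [490.7, 36.8, 16.2]
orientation: [-3.106, 0.463, -0.01]
ft_force: [0.6, -1.0, 2.5]
width: 50.6
grasp_force: 30.0
```

{"name": "servo_tool", "arguments": {"increments": [[0, 0, -0.07, 0, 0, 0, -1], [0, 0, -0.14, 0, 0, 0, -1], [0, 0, -0.14, 0, 0, 0, -1]]}}

```text
t: 8.9
ee_pos: [490.7, 36.6, 15.6]
orientation: [-3.107, 0.463, -0.01]
ft_force: [-3.2, -1.9, 16.6]
width: 50.4
grasp_force: 30.0
```

Contact. Release and rise.

{"name": "servo_tool", "arguments": {"increments": [[0, 0, 0.05, 0, 0, 0, -1], [0, 0, 0.05, 0, 0, 0, 1], [0, 0, 0.05, 0, 0, 0, 1], [0, 0, 0.05, 0, 0, 0, 1], [0, 0, 0.05, 0, 0, 0, 1], [0, 0, 0.05, 0, 0, 0, 1], [0, 0, 0.05, 0, 0, 0, 1], [0, 0, 3, 0, 0, 0, 1], [0, 0, 6, 0, 0, 0, 1], [0, 0, 10, 0, 0, 0, 1], [0, 0, 14, 0, 0, 0, 1], [0, 0, 18, 0, 0, 0, 1], [0, 0, 18, 0, 0, 0, 1]]}}

```text
t: 9.98
ee_pos: [494.4, 37.0, 201.4]
orientation: [-3.104, 0.463, -0.026]
ft_force: [1.9, 0.5, 0.4]
width: 87.9
grasp_force: 0.0
```

```bash
python3 - <<'E'
from h import *
from workcell import ctrl
for p in(-72,30,60): go(fan(100),tool(p))
s=ctrl.get_image("side")["image"][:,:,::-1]
cv2.imwrite("pics/side4.png",s);cv2.imwrite("pics/c4.png",cv2.resize(s[195:355,225:525],None,fx=2.6,fy=2.6,interpolation=cv2.INTER_CUBIC))
E
```

```text
shift cm [  1.81 -36.36   7.34] rot [-12.3 -24.4  18.2] t 9.9833 q [ 0.05  0.26  1.94 -0.    0.93  1.92] w 87.85543293162581
shift cm [  1.81 -36.36   7.34] rot [-33.9  -7.3 117.6] t 9.9833 q [ 0.05  0.26  1.94 -0.    0.93  1.92] w 87.85543293162581
shift cm [  1.81 -36.36   7.34] rot [-39.1   1.3 146.5] t 9.9833 q [ 0.05  0.26  1.94 -0.    0.93  1.92] w 87.85543293162581
```

View pics/c4.png

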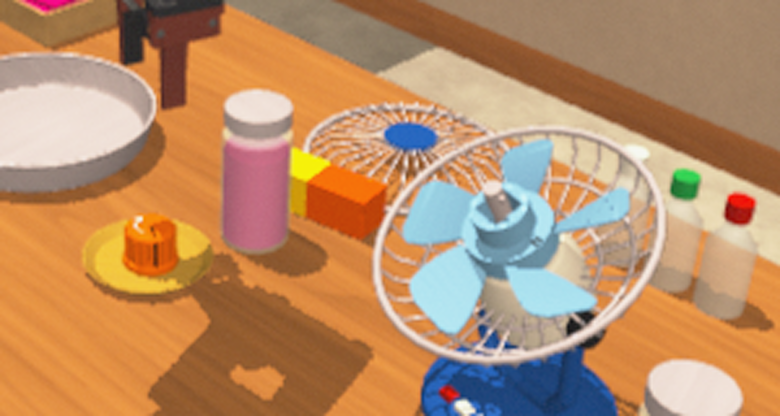

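The spinner stands on the plate at crop (150,245), and the blade and boss are exposed at (505,235). Next, the blade.

{"name": "servo_tool", "arguments": {"increments": [[0, -3, 4, 0, 0, 0, 1], [0.5, -7, 7.5, 0, 0, 0, 1], [1, -11, 9, -2, -4, 3, 1], [1, -15, 9, -4, -8, 6, 1], [1.8, -19, 9, -6, -12, 9, 1], [1.8, -23, 9, -8, -16, 12, 1], [1.8, -27, 9, -10, -20, 15, 1], [1.8, -31, 9, -12.3, -24.4, 18.2, 1], [1.8, -35, 9, -12.3, -24.4, 18.2, 1], [1.8, -36.4, 7.3, -12.3, -24.4, 18.2, 1], [1.8, -36.4, 7.3, -12.3, -24.4, 18.2, 1], [1.8, -36.4, 7.3, -12.3, -24.4, 18.2, 1], [1.8, -36.4, 7.3, -12.3, -24.4, 18.2, 1]]}}

```text
t: 11.12
ee_pos: [507.2, -326.8, 265.5]
orientation: [2.921, 0.039, 0.674]
ft_force: [1.0, 0.5, 0.8]
width: 87.6
grasp_force: 0.0
```

```bash
python3 - <<'E'
from h import *
from workcell import ctrl
s=ctrl.get_obs();print((s["ee_pos"]-O)@F)
go(fan(28),tool(-72))
E
```

```text
[-8.81580105 -1.58732075 94.10590669]
shift cm [ 3.77 -0.94 -5.42] rot [ 0.  -0.8  0.2] t 11.1167 q [-0.68  0.18  1.96  0.32  0.58  0.64] w 87.56138401601012
```

{"name": "servo_tool", "arguments": {"increments": [[0.8, -0.1, 0.4, 0, -0.8, 0.2, 1], [0.8, -0.1, 0.4, 0, -0.8, 0.2, 1], [0.8, -0.1, 0.4, 0, -0.8, 0.2, 1]]}}

```text
t: 11.37
ee_pos: [517.0, -327.2, 272.0]
orientation: [2.913, 0.048, 0.7]
ft_force: [0.3, 0.5, 0.8]
width: 88.0
grasp_force: 0.0
```

```bash
python3 - <<'E'
from h import *
from workcell import ctrl
s=ctrl.get_obs();print((s["ee_pos"]-O)@F)
go(fan(60),tool(-72));go(fan(28),tool(-72))
E
```

```text
[ 2.67657604  0.74010773 95.4302088 ]
shift cm [ 1.35 -0.47 -3.25] rot [ 0.2  0.2 -0.1] t 11.3667 q [-0.67  0.18  1.95  0.33  0.58  0.62] w 87.96103448170857
shift cm [ 2.79 -0.89 -6.08] rot [ 0.2  0.2 -0.1] t 11.3667 q [-0.67  0.18  1.95  0.33  0.58  0.62] w 87.96103448170857
```

{"name": "servo_tool", "arguments": {"increments": [[0.7, -0.2, -1.6, 0, 0, 0, 1], [1.4, -0.5, -3.2, 0, 0, 0, 1], [1.4, -0.5, -3.2, 0, 0, 0, 1], [1.9, -0.6, -4.2, 0, 0, 0, 1], [2.4, -0.8, -5.2, 0, 0, 0, 1], [2.8, -0.9, -6, 0, 0, 0, 1], [2.8, -0.9, -6, 0, 0, 0, 1], [2.8, -0.9, -6, 0, 0, 0, 1]]}}

```text
t: 12.03
ee_pos: [544.0, -337.0, 210.7]
orientation: [2.914, 0.045, 0.697]
ft_force: [0.1, 0.1, 0.9]
width: 87.8
grasp_force: 0.0
```

```bash
python3 - <<'E'
from h import *
from workcell import ctrl
s=ctrl.get_obs();print((s["ee_pos"]-O)@F)
go(fan(27.5)-.6*F[:,0],tool(-72))
E
```

```text
[-0.75214698 -1.09860906 27.77194082]
shift cm [ 0.06  0.1  -0.02] rot [ 0.1  0.1 -0. ] t 12.0333 q [-0.66  0.31  1.94  0.39  0.46  0.57] w 87.7845327672323
```

Good. I'll centre the last 1 mm and close.

{"name": "servo_tool", "arguments": {"increments": [[0.04, 0.1, 0, 0, 0, 0, 1], [0.04, 0.1, 0, 0, 0, 0, -1], [0.04, 0.1, 0, 0, 0, 0, -1], [0.04, 0.1, 0, 0, 0, 0, -1], [0.04, 0.1, 0, 0, 0, 0, -1], [0.04, 0.1, 0, 0, 0, 0, -1], [0.04, 0.1, 0, 0, 0, 0, -1], [0.04, 0.1, 0, 0, 0, 0, -1]]}}

```text
t: 12.7
ee_pos: [544.3, -335.6, 211.2]
orientation: [2.915, 0.045, 0.698]
ft_force: [-0.9, 3.1, 0.9]
width: 48.1
grasp_force: 30.0
```

{"name": "servo_tool", "arguments": {"increments": [[-0.23, 0.07, 0.44, 0, 0, 0, -1], [-0.45, 0.13, 0.88, 0, 0, 0, -1], [-0.68, 0.2, 1.32, 0, 0, 0, -1], [-0.9, 0.26, 1.77, 0, 0, 0, -1], [-0.9, 0.26, 1.77, 0, 0, 0, -1]]}}

```text
t: 13.12
ee_pos: [535.3, -333.9, 230.2]
orientation: [2.912, 0.045, 0.7]
ft_force: [-0.5, 2.5, -1.1]
width: 47.6
grasp_force: 30.0
```

```bash
python3 - <<'E'
from h import *
from workcell import ctrl
s=ctrl.get_obs();print((s["ee_pos"]-O)@F,s["ft_force"]@F,s["moment"],s["width"])
E
```

```text
[ 0.24530032 -0.55210743 49.39995663] [-1.55236837  2.25849926 -0.45824488] [0.27960054 0.39120461 0.13225125] 47.56283963603006
```

{"name": "servo_tool", "arguments": {"increments": [[-0.45, 0.13, 0.88, 0, 0, 0, -1], [-0.9, 0.26, 1.77, 0, 0, 0, -1], [-1.35, 0.4, 2.65, 0, 0, 0, -1], [-1.8, 0.53, 3.53, 0, 0, 0, -1], [-2.26, 0.66, 4.41, 0, 0, 0, -1], [-2.71, 0.79, 5.3, 0, 0, 0, -1], [-3.16, 0.92, 6.18, 0, 0, 0, -1], [-3.6, 1.06, 7.06, 0, 0, 0, -1], [-4, 1.2, 7.9, 0, 0, 0, -1], [-4, 1.2, 9, 0, 0, 0, -1], [-4, 1.2, 9, 0, 0, 0, -1]]}}

```text
t: 14.03
ee_pos: [496.3, -322.5, 322.0]
orientation: [2.909, 0.045, 0.703]
ft_force: [0.6, -0.4, -0.7]
width: 47.7
grasp_force: 29.9
```

```bash
python3 - <<'E'
from h import *
from workcell import ctrl
go([450,40,330],down(-80));go([554,311,330],down(-80));go([554,311,110],down(-80))
s=ctrl.get_image("side")["image"][:,:,::-1]
cv2.imwrite("pics/side5.png",s);cv2.imwrite("pics/c5.png",cv2.resize(s[165:355,305:525],None,fx=2.6,fy=2.6,interpolation=cv2.INTER_CUBIC))
E
```

```text
shift cm [-4.63 36.25  0.8 ] rot [ 6.2 27.8  8.1] t 14.0333 q [-0.69  0.09  1.93  0.3   0.69  0.66] w 47.722620120271415
shift cm [ 5.77 63.35  0.8 ] rot [ 6.2 27.8  8.1] t 14.0333 q [-0.69  0.09  1.93  0.3   0.69  0.66] w 47.722620120271415
shift cm [  5.77  63.35 -21.2 ] rot [ 6.2 27.8  8.1] t 14.0333 q [-0.69  0.09  1.93  0.3   0.69  0.66] w 47.722620120271415
```

View pics/c5.png

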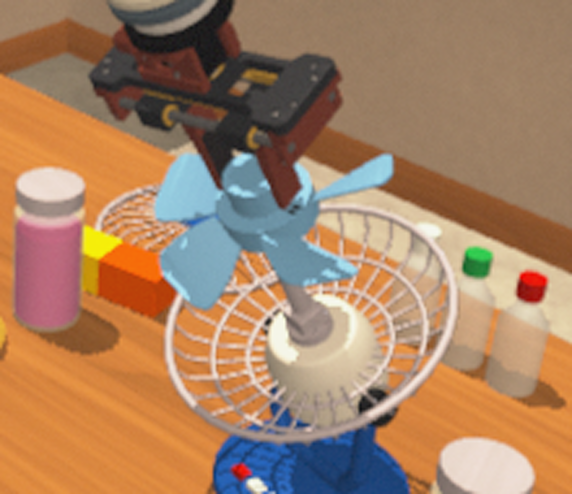

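The blade is off the shaft and held by the boss at crop (265,190). I'll carry it to the basin.

{"name": "servo_tool", "arguments": {"increments": [[-1, 1, 2, 0, 0, 0, -1], [-2, 3, 3, 0, 0, 0, -1], [-2.5, 6, 3, 0, 0, 0, -1], [-3, 9, 3, 0, 2, 0, -1], [-3.5, 12.5, 3, 1, 4, 1, -1], [-4, 16, 3, 2, 7, 2, -1], [-4, 19.5, 3, 2, 10, 3, -1], [-4, 23, 3, 3, 13, 4, -1], [-4, 26.5, 3, 4, 16, 5, -1], [-4, 30, 3, 5, 20, 6, -1], [-4, 33.5, 3, 6, 24, 7, -1], [-3, 37, 3, 6.2, 27.8, 8.1, -1], [-2, 40.5, 3, 6.2, 27.8, 8.1, -1], [-1, 44, 3, 6.2, 27.8, 8.1, -1], [0, 47.5, 3, 6.2, 27.8, 8.1, -1], [1.5, 51, 2, 6.2, 27.8, 8.1, -1], [3, 54.5, 1, 6.2, 27.8, 8.1, -1], [4.5, 58, 0, 6.2, 27.8, 8.1, -1], [5.8, 61.5, 0, 6.2, 27.8, 8.1, -1], [5.8, 63.4, 0, 6.2, 27.8, 8.1, -1]]}}

```text
t: 15.75
ee_pos: [554.7, 316.0, 316.8]
orientation: [-3.126, -0.276, 0.008]
ft_force: [-0.7, -0.7, -1.9]
width: 47.5
grasp_force: 29.9
```

```bash
python3 - <<'E'
from h import *
go([554,311,110],down(-80));go([554,311,40],down(-80))
E
```

```text
shift cm [ -0.07  -0.5  -20.68] rot [-0.2 -0.3 -0.1] t 15.75 q [0.5  0.36 1.5  0.01 1.28 1.89] w 47.54343131561082
shift cm [ -0.07  -0.5  -27.68] rot [-0.2 -0.3 -0.1] t 15.75 q [0.5  0.36 1.5  0.01 1.28 1.89] w 47.54343131561082
```

{"name": "servo_tool", "arguments": {"increments": [[0, 0, -3, 0, 0, 0, -1], [0, 0, -6.5, 0, 0, 0, -1], [0, 0, -10, 0, 0, 0, -1], [0, 0, -13.5, 0, 0, 0, -1], [0, 0, -17, 0, 0, 0, -1], [0, 0, -20, 0, 0, 0, -1], [0, 0, -20.7, 0, 0, 0, -1], [0, 0, -20.7, 0, 0, 0, -1], [0, 0, -20.7, 0, 0, 0, -1], [0, 0, -20.7, 0, 0, 0, -1]]}}

```text
t: 16.58
ee_pos: [554.9, 313.2, 114.1]
orientation: [-3.125, -0.274, 0.001]
ft_force: [0.5, 0.0, -1.5]
width: 47.8
grasp_force: 29.9
```

```bash
python3 - <<'E'
from h import *
from workcell import ctrl
go([554,311,40],down(-80))
s=ctrl.get_image("side")["image"][:,:,::-1]
cv2.imwrite("pics/side6.png",s);cv2.imwrite("pics/c6.png",cv2.resize(s[155:315,145:345],None,fx=3,fy=3,interpolation=cv2.INTER_CUBIC))
E
```

```text
shift cm [-0.09 -0.22 -7.41] rot [-0.2 -0.1 -0. ] t 16.5833 q [0.49 0.57 1.67 0.01 0.9  1.89] w 47.755776789660864
```

View pics/c6.png

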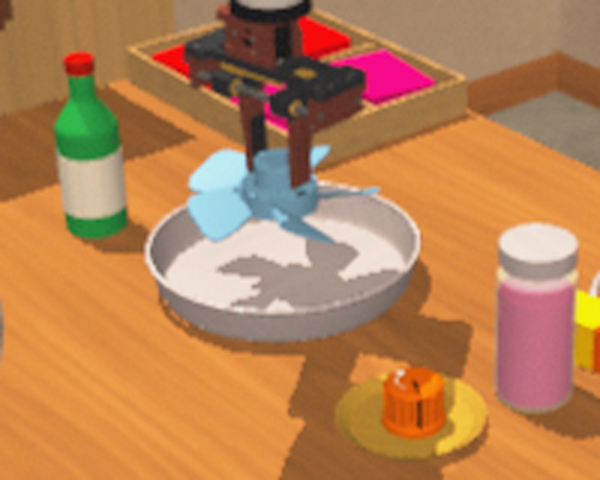

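The blade is above the basin centre at crop (282,190), level, with everything else undisturbed. Lowering; contact is expected at TCP z of about 31.

{"name": "servo_tool", "arguments": {"increments": [[-0.1, -0.2, -2.5, 0, 0, 0, -1], [-0.1, -0.2, -5, 0, 0, 0, -1], [-0.1, -0.2, -7, 0, 0, 0, -1], [-0.1, -0.2, -7.5, 0, 0, 0, -1], [-0.1, -0.2, -7.7, 0, 0, 0, -1], [-0.1, -0.2, -7.7, 0, 0, 0, -1]]}}

```text
t: 17.13
ee_pos: [553.4, 310.8, 36.5]
orientation: [-3.126, -0.274, 0.003]
ft_force: [-0.1, -0.1, -0.3]
width: 47.8
grasp_force: 30.0
```

{"name": "servo_tool", "arguments": {"increments": [[0, 0, -0.15, 0, 0, 0, -1], [0, 0, -0.3, 0, 0, 0, -1], [0, 0, -0.4, 0, 0, 0, -1], [0, 0, -0.45, 0, 0, 0, -1], [0, 0, -0.45, 0, 0, 0, -1]]}}

```text
t: 17.55
ee_pos: [554.0, 311.7, 33.9]
orientation: [-3.125, -0.274, 0.0]
ft_force: [-4.4, 1.4, 14.4]
width: 47.7
grasp_force: 30.0
```

{"name": "servo_tool", "arguments": {"increments": [[0, 0, 0.1, 0, 0, 0, -1], [0, 0, 0.1, 0, 0, 0, 1], [0, 0, 0.1, 0, 0, 0, 1], [0, 0, 0.1, 0, 0, 0, 1], [0, 0, 0.1, 0, 0, 0, 1], [0, 0, 0.1, 0, 0, 0, 1], [0, 0, 0.1, 0, 0, 0, 1], [0, 0, 3, 0, 0, 0, 1], [0, 0, 6, 0, 0, 0, 1], [0, 0, 10, 0, 0, 0, 1], [0, 0, 14, 0, 0, 0, 1], [0, 0, 18, 0, 0, 0, 1], [0, 0, 18, 0, 0, 0, 1], [0, 0, 18, 0, 0, 0, 1]]}}

```text
t: 18.72
ee_pos: [553.9, 311.1, 213.4]
orientation: [-3.124, -0.273, -0.002]
ft_force: [-0.6, -0.2, -1.0]
width: 88.1
grasp_force: 0.0
```

```bash
python3 - <<'E'
from h import *
from workcell import ctrl
s=ctrl.get_image("side")["image"][:,:,::-1]
cv2.imwrite("pics/c7.png",cv2.resize(s[155:355,145:525],None,fx=2.1,fy=2.1,interpolation=cv2.INTER_CUBIC))
E
```

```text
(no output)
```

View pics/c7.png

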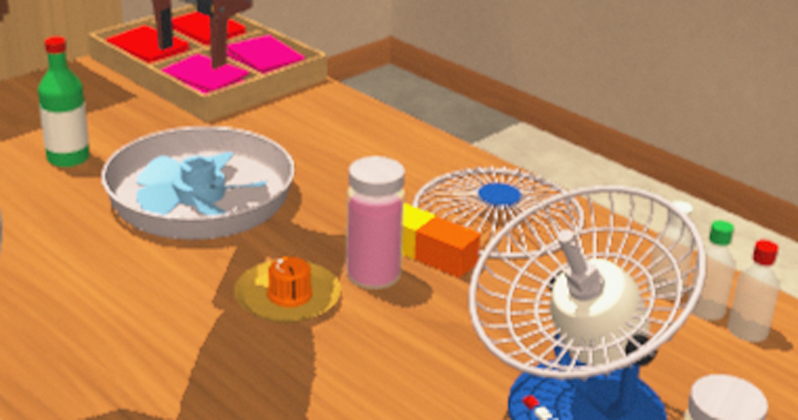

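The blade lies flat, boss up, in the basin at (203,185). The spinner stands on the plate at (290,280), and the jars, bottle and carton look unmoved. Handing in.

```bash
python3 -c "
from workcell import ctrl
print(ctrl.close_job())"
```

```text
the job is handed in; nothing more can be done
None
```

The job is handed in at about 19 s: the spinner was unscrewed and stands mouth down on the brass plate, the blade lies flat with its boss up in the basin, and the last picture showed nothing else moved; no verdict came back.

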